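Seat a mill roller in the V-blocks and close the clamp strap

ROBOT

A 6-joint arm with a two-finger parallel gripper is mounted at the origin on a cart in front of the work surface, level with it; the furniture and walls round the work are solid. World frame = base frame: x ahead of the robot, y to its left, z up, the work surface at z = 0. Lengths are in mm, angles in rad, forces in N, time in s.
With the tool pointing down it reaches from about 300 to 775 mm from the base axis. Payload 14.6 kg.
Tool frame: the origin (TCP) lies on the front face of the gripper's body, between the roots of the fingers; the fingertips stand 97 mm ahead of it and the grasp point (between the pads) lies 78 mm ahead of it; z points along the fingers, y is the direction in which the jaws open and shut (so a half turn about z gives the same grasp; the last joint's range is limited). The gripper opens to 94 mm and grips with 3 to 60 N. Pads are 16 mm wide; open, the fingers measure 119 mm over their backs; the gripper's body (75 mm by 177 mm) begins 78 mm behind the grasp point.
Start: joints at [-1.398, 0.3, 1.521, -0, 1.321, -0.067], TCP at [130.623, -534.254, 302.646] pointing down, gripper open.
Joint ranges: [-3.03, 3.03], [-0.79, 2.21], [0.23, 2.52], [-1.04, 4.18], [0, 3.07], [-2.55, 2.55]. Speed limits (rad/s): [2.22, 2.22, 2.57, 3.14, 3.14, 3.14].

INTERFACE

Orientations are given as [roll, pitch, yaw] about the fixed x, y, z axes, in that order (R = Rz(yaw) Ry(pitch) Rx(roll)).
In Python, from cell import manip, eyes, finder gives the robot as it stands.
- The arm moves only by the tool drive_tool, never from a script. Its argument "rows" is a list of rows, each an object with "offset": the shift along the tool's x, y, z in mm, a list of three; "spin": the turn about the tool's z in degrees; "jaw": the finger opening in mm, from 0 to 94. In form: [{"offset": [dx, dy, dz], "spin": spin, "jaw": jaw}, ...]. A call has 1 to 20 rows; each row shifts and turns the commanded pose from where the row before left it, along the tool's axes as they then stand; what a row does not reach is not made up. A row lasts 1/10 s, in which the tool goes at most 50 mm and 8.59 degrees, less where a joint would pass 70% of its speed; a pose out of reach is approached as far as the arm can. A call is refused whole if a number of a shift passes 50 or a number of a turn 8.59, either way. A call with a gripper value outside its range is refused whole. The fingers move at their own pace and stop on an object; "force" is the grip in N (left out, the last holds). Time passes only in rows, so rows that do not move let the fingers close. It gives the time, the measured TCP pose, the force and the opening at its end, in the units of the state.
- manip.read_state(): the state, without advancing time (a new reading comes with each control period).
- eyes.camera(name): name is "scene" or "top"; returns a dict with "color" (420x560x3 uint8, blue, green, red), "depth" (420x560 float32, mm along the optical axis (not along the pixel's ray), 0 where there is no reading), "vfov" (degrees; the focal length in pixels is half the picture's height over the tangent of half this angle, whatever the lens; pixels are square), "cx", "cy" (the principal point, pixels), "D" ([k1, k2, p1, p2, k3] as OpenCV has them; the pictures are not rectified), "rvec" (rotation vector, rad) and "tvec" (3), from world to camera coordinates, as OpenCV has them. Camera axes: x right, y down, z forward; pixel columns grow to the right and rows downward; lengths in mm; the calibration is good to about 2 mm. A picture is of the moment at which its call begins.
- manip.sign_off(): hands the job in, once; it reports no verdict.
Trained networks look in the newest picture that a camera, given by its name, has taken for a name from the list of things; names that differ only in an ending like _2 or _b are one class to them, and where a whole thing is asked for, a point or a joint stands for the part that bears it (a point fixed in the world has none). Each returns a list of dicts, best first, with "p" (0 to 1); they miss things now and then, are a little off and sometimes report something else, mostly with a low value. They report only what shows in the picture. A call takes as long as a camera call.
- finder.find_in(camera, target): "uv" ([column, row] in pixels, amid what is visible of it).
The state is a dict: "clock": time; "joints": joint angles; "qd": joint speeds; "effort": joint torques, N m; "eef_pos": TCP position; "eef_rot": TCP orientation; "wrist_force": force on the tool from outside, world axes, zero at the start; "moment": the same for the moment, N m; "finger_gap": finger opening in mm.
Only numpy, scipy, OpenCV 4.12 (cv2) and the standard library are available. Lean on these libraries where they do the work, as an engineer would, in place of code of your own. Each camera call takes 0.05 s, during which the arm holds its last target. There are 200 camera calls.

TASK

Take the steel mill roller from its wooden rest and lower it gently, without letting it drop, into the two V-blocks of the steel fixture, its plain end up against the end stop and its square end pointing away from the stop. Only once it lies fully down in both Vs and touches the stop, swing the hinged clamp strap over until it rests on the roller, and let go. Leave the two jars, the loupe and the tweezers where they are.

Things in the scene. Friction and masses are not known exactly. Their poses are not given: they have to be found in the camera images.
- roller: plain steel mill roller, about 0.5 kg: barrel 32 mm in diameter, 120 mm long; journals 16 mm in diameter, 12 mm long at both ends; the one at -x also carries a square tang 10 x 10 mm, 14 mm long; 158 mm overall. Origin on the axis at the middle of the barrel; x along the axis to the plain end. Starts lying level in the wooden rest; may be turned about its own x
- roller_plain_end (a point): centre of the roller's plain end face, 72 mm from the roller's origin along its +x
- wood_rest: fixed wooden rest: base 128 x 56 x 12 mm, with two notched uprights 52 mm wide, tops 52 mm above the bench, 42 to 58 mm either side of the middle, under the barrel's ends, 84 mm free between them. Origin under its middle on the bench, x along the roller, roller axis 60 mm above the bench. A rolling mill with an overhead T-handle, 0.39 m high, (bar at x 0.55, y 0.10 to 0.37) stands on its left
- v_fixture: steel fixture fixed to the bench: base plate 148 x 86 x 10 mm (its top 10 mm above the bench) with two V-blocks 54 mm wide (y), tops 52 mm above the bench, at x -57 to -39 and 39 to 57 mm, 78 mm apart for fingers; 90 degree Vs along x, 39 mm wide at the top. Origin on the bench under the middle between the blocks; x along the Vs to the end stop, which is at the end far from the robot
- v_seat (a point): where the roller's origin lies when it is fully down in both Vs and its plain end touches the stop: 55 mm above the fixture's origin. Axes as the fixture's
- stop_face (a point): point on the face of the upright end stop (44 mm wide, 67 mm high, 10 mm thick) that the centre of the roller's plain end touches: 72 mm along the fixture's x, 55 mm up. Axes as the fixture's
- clamp_strap (a joint): hinge angle of the steel clamp strap, rad: 0 = level, resting on a seated roller, pointing along the fixture's -y; grows as it is raised; pi/2 = upright; starts open, 1.65 to 1.9, leaning back past upright to the +y side; limits -0.25 and 2.3. Strap 12 x 8 mm, 0.12 kg. Stiff hinge: stays where it is left while steep, sinks onto the roller by itself from below about 0.7
- strap_hinge (a point): centre of the strap's hinge pin, at fixture x -54, y +34 mm, 75 mm above the bench; the pin lies along the fixture's x, on a post 24 x 16 mm, 86 mm high. A blue rolling mill with an overhead T-handle (0.49 m above the bench, reaching to y = -0.19 in the world, x about 0.49) stands right of the fixture: keep the wrist clear of it
- strap_bar (a point): middle of the round cross bar at the free end of the strap, 12 mm in diameter and 22 mm long along the fixture's x, 70 mm from the hinge pin; can be pinched at its two flat ends from above and turns between the fingers
- flux_jar: small glass jar with a black screw cap, 34 mm wide, 48 mm high. Bystander. Origin under its middle
- rouge_jar: small glass jar with a pale grey screw cap, 28 mm wide, 42 mm high. Bystander. Origin under its middle
- loupe: black eye loupe standing on the bench, 29 mm wide, 24 mm high. Bystander. Origin under its middle
- tweezers: steel and wood tweezers lying flat, 132 x 13 x 10 mm, long along their x. Bystander. Origin under its middle

How it is judged:
By the outcome, as a careful person would: the job done as asked, in the order asked, and still so for the second after the job is handed in, with the robot touching nothing.
It also fails if it takes over 59 s, if anything falls off the work surface, if the arm or the gripper's body presses on something with over 40 N, if the wrist force passes 120 N, or if a joint passes its speed limit or range.

## Working session

There is one attempt and no reset: what is moved stays moved. The work goes in short steps, Python scripts to look and compute and a tool call to move; the robot and the scene stay as the last step left them, time stands still between calls to the robot, and variables do not carry over. Pictures are saved under pics/ and viewed, about 8 in all and at most 12, crops included, and the job is handed in when it is done.

Besides the shell and the picture viewer there is one more tool, called after "Request:" as name([rows], argument=value, ...), one row to a line, values as JSON. drive_tool: Moves the arm, as the interface text tells. Its arguments: {"type":"object","properties":{"rows":{"type":"array","items":{"type":"object","properties":{"offset":{"type":"array","items":{"type":"number"}},"spin":{"type":"number"},"jaw":{"type":"number"}}}},"force":{"type":"number"}},"required":["rows"]}

```bash
ls; mkdir -p pics; cat > h.py <<'E'
import numpy as np, cv2
from cell import manip, eyes, finder
def cam(n,save=None):
    c=eyes.camera(n)
    h=c["color"].shape[0]; f=h/2/np.tan(np.radians(c["vfov"])/2)
    c["K"]=np.array([[f,0,c["cx"]],[0,f,c["cy"]],[0,0,1.]]); c["R"]=cv2.Rodrigues(np.array(c["rvec"],float))[0]
    c["t"]=np.array(c["tvec"],float).reshape(3); c["Dv"]=np.array(c["D"],float)
    if save: cv2.imwrite("pics/"+save,c["color"])
    return c
def cloud(c):
    h,w=c["depth"].shape
    uv=np.stack(np.meshgrid(np.arange(w),np.arange(h)),-1).reshape(-1,1,2).astype(float)
    n=cv2.undistortPoints(uv,c["K"],c["Dv"]).reshape(-1,2)
    z=c["depth"].reshape(-1,1)
    P=(np.hstack([n*z,z])-c["t"])@c["R"]
    P[z[:,0]==0]=np.nan
    return P.reshape(h,w,3)
def atz(c,uv,z):
    n=cv2.undistortPoints(np.array(uv,float).reshape(-1,1,2),c["K"],c["Dv"]).reshape(-1,2)
    d=np.hstack([n,np.ones((len(n),1))])@c["R"]; o=-c["R"].T@c["t"]
    return o+d*((z-o[2])/d[:,2])[:,None]
def proj(c,P):
    return cv2.projectPoints(np.array(P,float).reshape(-1,1,3),np.array(c["rvec"],float),c["t"],c["K"],c["Dv"])[0].reshape(-1,2)
E
python3 - <<'E'
from h import *
np.set_printoptions(precision=1,suppress=True)
s=manip.read_state();print(s)
for n in("scene","top"):
    c=cam(n,n+"0.png"); P=cloud(c)
    print(n,"pos",-c["R"].T@c["t"],"view",c["R"][2],c["vfov"])
    for o in ["roller","roller_plain_end","wood_rest","v_fixture","clamp_strap","strap_hinge","strap_bar","stop_face","flux_jar","rouge_jar","loupe","tweezers"]:
        try:
            for d in finder.find_in(n,o)[:2]:
                u,v=[int(round(x)) for x in d["uv"]]; print(o,round(d["p"],2),u,v,P[v,u])
        except Exception as e: print(o,e)
E
```

```text
pics
{'clock': 0.0, 'joints': array([-1.4,  0.3,  1.5, -0. ,  1.3, -0.1]), 'qd': array([-0.,  0.,  0.,  0., -0., -0.]), 'effort': array([  0. , -53.2, -35.3,   0.1,   0. ,  -0. ]), 'eef_pos': array([ 130.6, -534.1,  302.1]), 'eef_rot': array([-3.1, -0. ,  0.2]), 'wrist_force': array([-1.8,  0.3,  1. ]), 'moment': array([-0., -0., -0.]), 'finger_gap': 93.79993760712739}
scene pos [-162.9  548.4  949. ] view [ 0.6 -0.4 -0.7] 43.02638733310751
roller 0.63 324 216 [485.4  35.9  70.7]
roller_plain_end 0.57 326 218 [480.1  33.8  67.8]
wood_rest 0.87 321 229 [496.2  32.8  14.4]
v_fixture 0.79 368 197 [ 528.3 -132.8    7.1]
clamp_strap 0.7 370 192 [457.4 -66.4 117.7]
strap_hinge 0.65 366 201 [ 518.3 -118.4    9. ]
strap_bar 0.63 369 190 [457.5 -62.4 125.9]
stop_face 0.62 369 200 [465.9 -76.   79.9]
flux_jar 0.62 326 189 [584.8 -41.6  34.2]
rouge_jar 0.22 368 200 [467.3 -74.3  79.6]
tweezers 0.68 365 198 [ 528.4 -123.1    8.5]
top pos [347.3 121.6 919.8] view [ 0.2  0.  -1. ] 55.23264104963943
roller 0.58 325 210 [500.2  20.3  74.6]
roller_plain_end 0.85 322 216 [487.9  26.8  71.3]
wood_rest 0.78 312 222 [484.9  43.3   7.9]
wood_rest 0.26 385 206 [ 518.8 -127.     8.4]
v_fixture 0.84 386 209 [ 511.7 -128.8    8.5]
clamp_strap 0.52 374 225 [455.7 -65.4 145.9]
strap_bar 0.51 375 226 [453.7 -67.2 145.8]
stop_face 0.98 390 211 [ 506.6 -137.5    9.3]
flux_jar 0.78 355 173 [588.1 -53.9  48.5]
rouge_jar 0.5 283 180 [579.3 108.   32.6]
loupe 0.61 305 180 [584.3  56.2   9.5]
```

```bash
python3 - <<'E'
import cv2
a=cv2.imread("pics/top0.png")[130:290,250:450]; cv2.imwrite("pics/t1.png",cv2.resize(a,None,fx=4,fy=3.75,interpolation=cv2.INTER_CUBIC)[:600])
b=cv2.imread("pics/scene0.png")[110:290,240:460]; cv2.imwrite("pics/s1.png",cv2.resize(b,(733,600),interpolation=cv2.INTER_CUBIC))
E
```

```text
(no output)
```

View pics/t1.png

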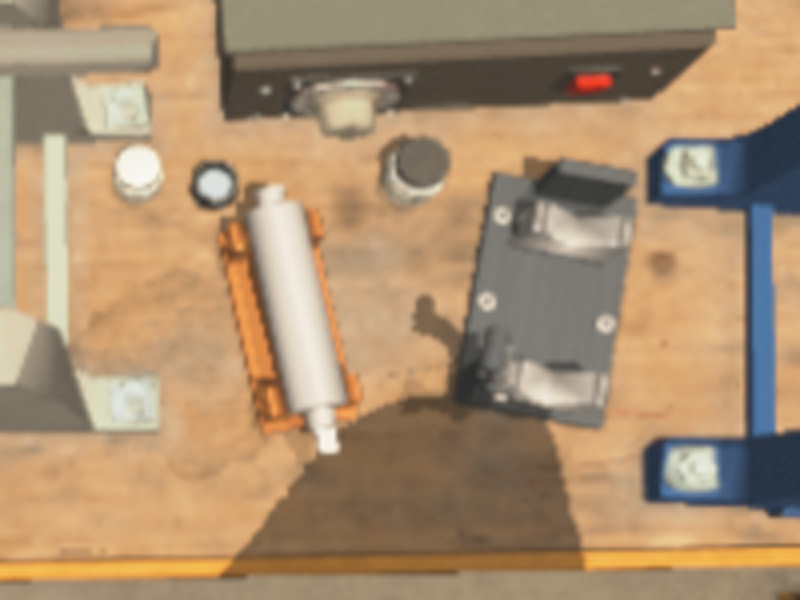

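View pics/s1.png

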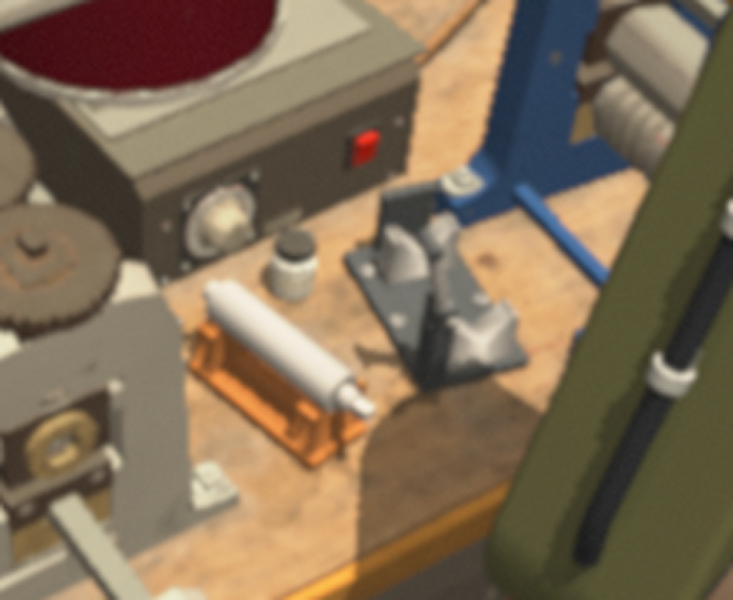

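The top crop shows the roller with its plain end at about (317,181) px and its tang at (332,249), towards the robot. The fixture's stop is at the far end, near (397,178), and the strap stands upright at about (374,225). So the roller needs no end-for-end turn. Next I'll fit poses from the depth.

```bash
cat > fit.py <<'E'
from h import *
from scipy.optimize import least_squares
np.set_printoptions(precision=2,suppress=True)
def box(p,c,h):
    q=abs(p-np.array(c))-np.array(h)
    return np.linalg.norm(np.maximum(q,0),axis=1)+np.minimum(q.max(1),0)
def cyl(p,x0,x1,r):
    a=np.hypot(p[:,1],p[:,2])-r; b=np.maximum(x0-p[:,0],p[:,0]-x1)
    return np.hypot(np.maximum(a,0),np.maximum(b,0))+np.minimum(np.maximum(a,b),0)
def loc(P,m):
    c,s=np.cos(m[2]),np.sin(m[2]); d=P[:,:2]-m[:2]
    return np.c_[d@[c,s],d@[-s,c],P[:,2]+m[3]]
def fix_sdf(p):
    v=(55-16*0-p[:,2])  # V wedge: removed where z> zv+|y|
    wedge=(p[:,2]-(55-16*np.sqrt(2))-abs(p[:,1]))/np.sqrt(2)
    ds=[p[:,2],box(p,(0,0,5),(74,43,5)),box(p,(77,0,33.5),(5,22,33.5))]
    for x in(-48,48): ds.append(np.maximum(box(p,(x,0,26),(9,27,26)),wedge))
    return np.min(ds,0)
def rol_sdf(p):
    p=p-[0,0,60]
    return np.min([cyl(p,-60,60,16),cyl(p,-72,72,8),box(p,(-79,0,0),(7,5,5))],0)
def fit_fix(P,m0):
    for it in range(3):
        p=loc(P,m0); k=(abs(p[:,0])<100)&(abs(p[:,1])<60)&(p[:,2]<72)&(p[:,2]>-8)
        k&=~((p[:,1]>17)&(p[:,0]<-30)&(p[:,0]>-80)&(p[:,2]>13))   # hinge post
        k&=~(np.hypot(p[:,0]+54,p[:,1]-34)<26)
        Q=P[k]; r=least_squares(lambda m:fix_sdf(loc(Q,m)),m0,loss="soft_l1",f_scale=1.5,x_scale=[1,1,.01,1]); m0=r.x
    return m0,np.median(abs(fix_sdf(loc(Q,m0)))),len(Q)
def fit_rol(P,m0,zmin=48):
    for it in range(3):
        p=loc(P,m0); k=(abs(p[:,0])<100)&(abs(p[:,1])<30)&(p[:,2]>zmin)&(p[:,2]<85)
        k&=~((abs(p[:,1])>17)|((p[:,2]<54)))
        Q=P[k]; r=least_squares(lambda m:rol_sdf(loc(Q,m)),m0,loss="soft_l1",f_scale=1.5,x_scale=[1,1,.01,1]); m0=r.x
    return m0,np.median(abs(rol_sdf(loc(Q,m0)))),len(Q)
E
python3 - <<'E'
from fit import *
allP=[]
for n in("scene","top"):
    c=cam(n); P=cloud(c).reshape(-1,3); P=P[~np.isnan(P[:,0])]; allP.append((n,P))
    rm=fit_rol(P,np.array([490,30,.2,0])); print(n,"roller",*rm)
    fm=fit_fix(P,np.array([512,-130,-.12,0])); print(n,"fix",*fm)
    for a in np.linspace(-10,10,3): pass
    # strap points
    p=loc(P,fm[0]); k=(abs(p[:,0]+54)<25)&(p[:,1]>0)&(p[:,1]<90)&(p[:,2]>95)&(p[:,2]<170)
    q=p[k]; print("strap",k.sum(),q.mean(0),q.max(0),q[q[:,2]>135].mean(0))
    e=np.median(np.degrees(np.arctan2(q[:,2]-75,-(q[:,1]-34)))); print("strap deg",e)
P=np.vstack([a[1] for a in allP])
print(fit_rol(P,np.array([490,30,.2,0])));print(fit_fix(P,np.array([512,-130,-.12,0])))
E
```

```text
scene roller [501.26  24.25   0.17   1.23] 0.9761160151012565 743
scene fix [ 503.02 -127.45   -0.23    0.43] 1.3142502423773443 2397
strap 104 [-58.1   50.48 129.16] [-43.76  61.04 149.6 ] [-57.31  55.06 144.79]
strap deg 107.2294793502812
top roller [498.51  21.29   0.17   1.55] 0.7346832367450906 926
top fix [ 501.15 -131.18   -0.24    0.59] 1.094535604823446 3942
strap 79 [-56.12  52.73 140.41] [-45.36  59.84 149.57] [-55.97  54.72 145.92]
strap deg 105.77098708568089
(array([500.89,  22.61,   0.16,   1.33]), np.float64(0.9746328017857966), 1611)
(array([ 501.99, -129.87,   -0.23,    0.52]), np.float64(1.255573224486529), 6356)
```

```bash
python3 - <<'E'
from fit import *
out=[]
for n,rm,fm,(u0,v0,u1,v1) in (("top",(498.5,21.3,.17),(501.2,-131.2,-.24),(290,150,420,270)),("scene",(501.3,24.3,.17),(503,-127.5,-.23),(290,150,420,270))):
    c=cam(n); im=cv2.resize(c["color"][v0:v1,u0:u1],None,fx=5,fy=5,interpolation=cv2.INTER_CUBIC)
    def ln(m,pts,col):
        p=np.array(pts,float); co,s=np.cos(m[2]),np.sin(m[2])
        W=np.c_[m[0]+p[:,0]*co-p[:,1]*s,m[1]+p[:,0]*s+p[:,1]*co,p[:,2]]
        q=((proj(c,W)-[u0,v0]+.5)*5).astype(np.int32); cv2.polylines(im,[q],True,col,1)
    ln(fm,[(-74,-43,10),(74,-43,10),(74,43,10),(-74,43,10)],(0,255,0))
    ln(fm,[(72,-22,67),(82,-22,67),(82,22,67),(72,22,67)],(0,255,255))
    for x in(-57,-39,39,57): ln(fm,[(x,-27,52),(x,-19.5,52),(x,0,32.5),(x,19.5,52),(x,27,52)][::1]+[(x,27,10),(x,-27,10)],(0,0,255))
    ln(rm,[(-60,-16,60),(60,-16,60),(60,16,60),(-60,16,60)],(255,0,0))
    ln(rm,[(-86,0,60),(72,0,60)],(255,0,255))
    out.append(im)
o=np.hstack(out); cv2.imwrite("pics/ov.png",cv2.resize(o,(800,int(o.shape[0]*800/o.shape[1]))))
cv2.imwrite("pics/ovt.png",out[0])
E
```

```text
(no output)
```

View pics/ovt.png

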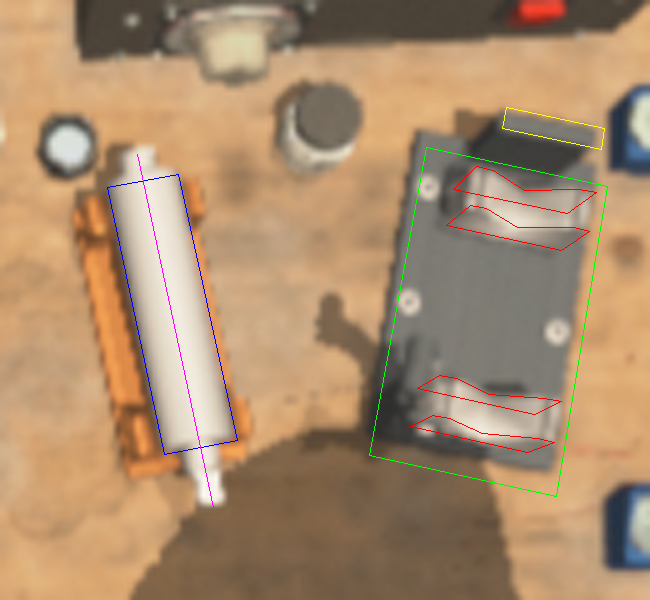

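The roller overlay fits. The fixture fit is off: it sits about 6 mm too near and is turned slightly. I'll refit it from the plate corners and the plate mask.

```bash
python3 - <<'E'
from fit import *
def world(m,p,):
    p=np.array(p,float); co,s=np.cos(m[2]),np.sin(m[2])
    return np.c_[m[0]+p[:,0]*co-p[:,1]*s,m[1]+p[:,0]*s+p[:,1]*co,p[:,2]]
c=cam("top")
uv=np.array([(418,128),(377,436),(552,468)])/5+[290,150]-.5
pts=[(74,43,10),(-74,43,10),(-74,-43,10)]
r=least_squares(lambda m:(proj(c,world(m,pts))-uv).ravel(),[505,-130,-.2],x_scale=[1,1,.01]);print("corner",r.x,r.fun)
m0=np.r_[r.x,0]
ims=[];fs=[]
for n in("top","scene"):
    c=cam(n); P=cloud(c).reshape(-1,3); P=P[~np.isnan(P[:,0])]
    fm=fit_fix(P,m0);print(n,fm, "cost at corner", np.median(abs(fix_sdf(loc(P[(abs(loc(P,m0)[:,0])<80)&(abs(loc(P,m0)[:,1])<45)&(P[:,2]<60)],m0)))))
    # height bands: stop / blocks points in the corner frame
    p=loc(P,m0)
    k=(abs(p[:,1])<18)&(p[:,2]>25)&(p[:,0]>60)&(p[:,0]<95); print("stop pts",k.sum(),np.percentile(p[k],[5,50,95],axis=0))
    k=(abs(p[:,1]+22)<3)&(abs(p[:,2]-51)<4); print("blocktop x hist",np.histogram(p[k][:,0],np.arange(-80,81,8))[0])
    h,w=130,130; u0,v0=290,150
    im=cv2.resize(c["color"][v0:v0+120,u0:u0+130],None,fx=5,fy=5,interpolation=cv2.INTER_CUBIC)
    def ln(m,pts,col):
        q=((proj(c,world(m,pts))-[u0,v0]+.5)*5).astype(np.int32); cv2.polylines(im,[q],True,col,1)
    m=m0
    ln(m,[(-74,-43,10),(74,-43,10),(74,43,10),(-74,43,10)],(0,255,0))
    ln(m,[(72,-22,67),(82,-22,67),(82,22,67),(72,22,67)],(0,255,255))
    for x in(-57,-39,39,57): ln(m,[(x,-27,52),(x,-19.5,52),(x,0,32.5),(x,19.5,52),(x,27,52),(x,27,10),(x,-27,10)],(0,0,255))
    ln((498.5,21.3,.17),[(-60,-16,60),(60,-16,60),(60,16,60),(-60,16,60)],(255,0,0))
    ims.append(im[:,230:])
cv2.imwrite("pics/ov2.png",cv2.resize(np.hstack(ims),(800,571)))
E
```

```text
corner [ 512.3  -130.46   -0.21] [-0.1  -0.33 -1.16 -0.16  1.26  0.44]
top (array([ 501.13, -131.29,   -0.24,    0.6 ]), np.float64(1.1060753661726597), 3947) cost at corner 1.6621198126606966
stop pts 149 [[ 60.16 -15.35  27.79]
 [ 61.54   2.39  60.63]
 [ 68.49  17.34  68.08]]
blocktop x hist [ 0  5 12 10  0  0  0  0  0  0  0  0  0  5  8  6  0  3  0  0]
scene (array([ 503.  , -127.69,   -0.23,    0.42]), np.float64(1.3249856978808034), 2420) cost at corner 2.597141729747811
stop pts 154 [[ 60.5  -16.17  30.54]
 [ 62.59  -0.09  54.05]
 [ 70.1   16.49  67.3 ]]
blocktop x hist [0 3 3 3 0 0 0 0 0 0 0 0 0 5 5 5 0 2 0 0]
```

View pics/ov2.png

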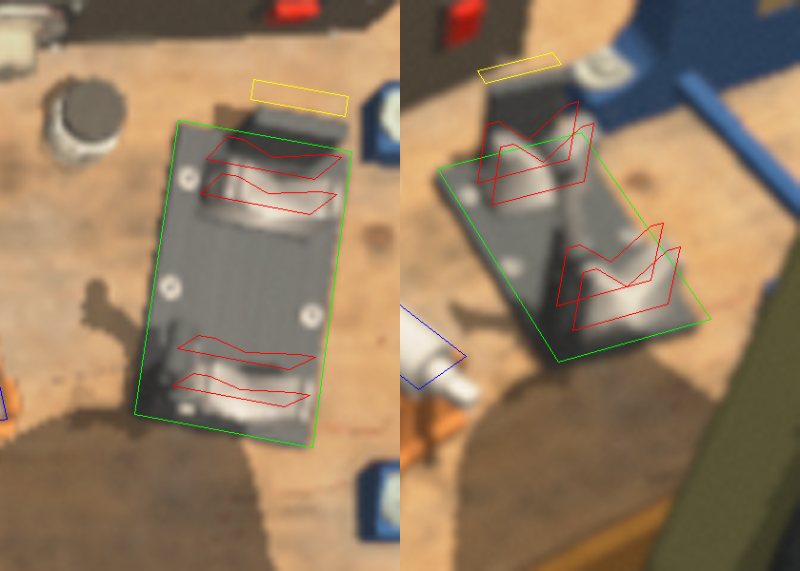

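The blocks and stop agree with the depth fit. It's the plate that isn't centred on the origin (about +11 mm in x), so I'll correct the model and refit.

```bash
sed -i 's/box(p,(0,0,5),(74,43,5))/box(p,(11,0,5),(74,43,5))/' fit.py; python3 - <<'E'
from fit import *
Ps=[]
for n in("top","scene"):
    c=cam(n); P=cloud(c).reshape(-1,3); P=P[~np.isnan(P[:,0])]; Ps.append(P)
    fm=fit_fix(P,np.array([502,-131,-.2,0]));print(n,fm,fit_rol(P,np.array([499,22,.17,1]))[0])
    p=loc(P,fm[0])
    k=(abs(p[:,1])<18)&(p[:,2]>30)&(p[:,2]<62)&(p[:,0]>63)&(p[:,0]<95); print("stop pts",k.sum(),np.percentile(p[k],[5,25,50,75,95],axis=0)[:,0])
    k=(abs(p[:,0]+54)<22)&(p[:,1]>0)&(p[:,1]<90)&(p[:,2]>100)&(p[:,2]<170); q=p[k]; print("strap",q.mean(0),q[q[:,2]>138].mean(0), np.percentile(q,[2,98],axis=0))
print(manip.read_state()["joints"],manip.read_state()["eef_rot"])
E
```

```text
top (array([ 500.83, -131.04,   -0.24,    0.51]), np.float64(1.0783953160426911), 3941) [499.24  21.39   0.17   1.5 ]
stop pts 70 [70.75 71.25 71.64 71.94 72.31]
strap [-55.59  53.34 141.84] [-55.52  54.75 145.82] [[-65.94  39.55 102.83]
 [-45.6   59.66 149.46]]
scene (array([ 502.91, -127.49,   -0.23,    0.36]), np.float64(1.2864924945876035), 2417) [501.05  24.31   0.17   1.26]
stop pts 116 [69.53 70.81 72.55 73.34 75.34]
strap [-58.3   51.45 131.57] [-57.62  55.47 145.26] [[-66.41  40.24 101.85]
 [-45.56  59.49 149.06]]
[-1.4   0.3   1.52  0.    1.32 -0.07] [-3.14 -0.    0.24]
```

Request:
drive_tool([
  {"offset": [0, 0, 0], "spin": 3.8, "jaw": 94},
  {"offset": [17, -31.5, 0], "spin": 0, "jaw": 94},
  {"offset": [17, -31.5, 0], "spin": 0, "jaw": 94},
  {"offset": [17, -31.5, 0], "spin": 0, "jaw": 94},
  {"offset": [17, -31.5, 0], "spin": 0, "jaw": 94},
  {"offset": [17, -31.5, 0], "spin": 0, "jaw": 94},
  {"offset": [17, -31.5, 0], "spin": 0, "jaw": 94},
  {"offset": [27.5, -32.5, 10], "spin": 0, "jaw": 94},
  {"offset": [27.5, -32.5, 18], "spin": 0, "jaw": 94},
  {"offset": [27.5, -32.5, 18], "spin": 0, "jaw": 94},
  {"offset": [27.5, -32.5, 18], "spin": 0, "jaw": 94},
  {"offset": [27.5, -32.5, 18], "spin": 0, "jaw": 94},
  {"offset": [27.5, -32.5, 18], "spin": 0, "jaw": 94},
  {"offset": [0, 0, 0], "spin": 0, "jaw": 94},
])

```text
clock: 3.15
eef_pos: [328.1, -106.3, 201.1]
eef_rot: [-3.14, 0.002, 0.179]
wrist_force: [-0.4, -0.9, -0.4]
finger_gap: 94.0
```

Request:
drive_tool([
  {"offset": [33.2, -16.4, 0], "spin": 0.3, "jaw": 94},
  {"offset": [33.2, -16.4, 0], "spin": 0, "jaw": 94},
  {"offset": [33.2, -16.4, 0], "spin": 0, "jaw": 94},
  {"offset": [33.2, -16.4, 0], "spin": 0, "jaw": 94},
  {"offset": [33.2, -16.4, 0], "spin": 0, "jaw": 94},
  {"offset": [33.2, -16.4, 0], "spin": 0, "jaw": 94},
  {"offset": [0, 0, 0], "spin": 0, "jaw": 94},
  {"offset": [0, 0, 0], "spin": 0, "jaw": 94},
])

```text
clock: 3.95
eef_pos: [507.1, 20.1, 202.5]
eef_rot: [-3.142, 0.001, 0.169]
wrist_force: [0.8, 0.4, -0.3]
finger_gap: 94.1
```

```bash
python3 - <<'E'
from fit import *
s=manip.read_state(); print(s["clock"],s["eef_pos"],s["eef_rot"],s["joints"])
c=cam("scene"); im=c["color"][130:250,250:410].copy()
cv2.imwrite("pics/g1.png",cv2.resize(im,(800,600),interpolation=cv2.INTER_CUBIC))
E
```

```text
3.95 [507.09  20.08 202.5 ] [-3.14  0.    0.17] [-0.03  0.32  1.75 -0.    1.08  1.37]
```

View pics/g1.png

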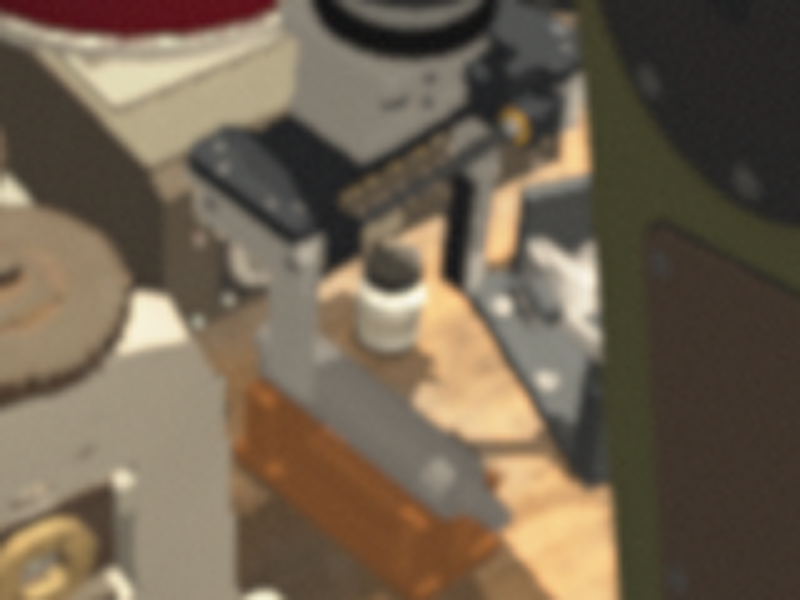

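The fingers straddle the roller, with the pads amid the barrel and the jar well clear. Now descend and close gently.

Request:
drive_tool([
  {"offset": [1.6, -2.8, 16], "spin": 0, "jaw": 94},
  {"offset": [0, 0, 16], "spin": 0, "jaw": 94},
  {"offset": [0, 0, 16], "spin": 0, "jaw": 94},
  {"offset": [0, 0, 16], "spin": 0, "jaw": 94},
  {"offset": [0, 0, 0], "spin": 0, "jaw": 70},
  {"offset": [0, 0, 0], "spin": 0, "jaw": 50},
  {"offset": [0, 0, 0], "spin": 0, "jaw": 38},
  {"offset": [0, 0, 0], "spin": 0, "jaw": 36},
  {"offset": [0, 0, 0], "spin": 0, "jaw": 34},
  {"offset": [0, 0, 0], "spin": 0, "jaw": 32},
  {"offset": [0, 0, 0], "spin": 0, "jaw": 30},
], force=8)

```text
clock: 5.1
eef_pos: [508.2, 23.7, 138.7]
eef_rot: [3.142, -0.0, 0.168]
wrist_force: [-0.4, 0.4, 0.4]
finger_gap: 41.3
```

Request:
drive_tool([
  {"offset": [0, 0, 0], "spin": 0, "jaw": 20},
  {"offset": [0, 0, 0], "spin": 0, "jaw": 20},
  {"offset": [0, 0, 0], "spin": 0, "jaw": 20},
  {"offset": [0, 0, 0], "spin": 0, "jaw": 20},
], force=8)

```text
clock: 5.5
eef_pos: [508.1, 24.6, 138.7]
eef_rot: [-3.14, 0.0, 0.168]
wrist_force: [-2.1, 10.3, 2.4]
finger_gap: 31.7
```

Request:
drive_tool([
  {"offset": [0, -0.8, 0], "spin": 0, "jaw": 20},
  {"offset": [0, 0, 0], "spin": 0, "jaw": 20},
  {"offset": [0, 0, 0], "spin": 0, "jaw": 20},
], force=40)

```text
clock: 5.8
eef_pos: [508.1, 24.7, 138.7]
eef_rot: [-3.141, -0.0, 0.168]
wrist_force: [-2.0, 6.0, 2.6]
finger_gap: 31.4
```

Request:
drive_tool([
  {"offset": [0, 0, -4], "spin": 0, "jaw": 20},
  {"offset": [0, 0, -10], "spin": 0, "jaw": 20},
  {"offset": [0, 0, -20], "spin": 0, "jaw": 20},
  {"offset": [0, 0, -22], "spin": 0, "jaw": 20},
  {"offset": [0, 0, 0], "spin": 0, "jaw": 20},
  {"offset": [0, 0, 0], "spin": 0, "jaw": 20},
])

```text
clock: 6.4
eef_pos: [507.9, 24.3, 194.4]
eef_rot: [3.141, -0.0, 0.168]
wrist_force: [-0.3, 0.2, -5.5]
finger_gap: 31.2
```

```bash
python3 - <<'E'
from fit import *
s=manip.read_state(); print(s["clock"],s["eef_pos"],s["wrist_force"],s["finger_gap"])
t=s["eef_pos"]
for n in("scene","top"):
    c=cam(n); P=cloud(c).reshape(-1,3); P=P[~np.isnan(P[:,0])]
    m=np.array([t[0],t[1],s["eef_rot"][2],0]); p=loc(P,m)
    for z in range(140,700,40):
        k=(p[:,2]>z)&(p[:,2]<z+40)&(abs(p[:,0])<120)&(abs(p[:,1])<130)
        if k.sum()>10: print(n,z,k.sum(),np.percentile(p[k][:,:2],[2,98],axis=0).ravel())
    print(fit_rol(P-[0,0,s["eef_pos"][2]-138.7],np.array([500,23,.17,1])))
    # blue handle
    k=(P[:,2]>450)&(P[:,1]<-100)&(P[:,1]>-420)&(P[:,0]>420)&(P[:,0]<560); print(k.sum(),np.percentile(P[k],[1,50,99],axis=0) if k.any() else '')
E
```

```text
6.4 [507.92  24.28 194.38] [-0.28  0.22 -5.55] 31.18757718196057
scene 140 194 [-11.34 -27.21   7.01  30.89]
scene 180 699 [-34.42 -74.83  27.22  85.85]
scene 220 1358 [-33.94 -81.59  27.69  89.8 ]
scene 260 670 [-36.72 -15.71  29.35  42.65]
scene 300 243 [-34.98  -6.    15.68  58.87]
scene 340 603 [-69.13  51.98  51.32 122.44]
scene 380 1360 [-116.52  -15.55   57.72  120.76]
scene 420 692 [-118.     52.18  -15.32   82.15]
scene 460 461 [-118.2     1.6   -63.88   83.92]
scene 500 19 [-119.82   40.01 -109.45   67.66]
(array([501.4 ,  22.16,   0.14,   1.23]), np.float64(1.047203816813429), 525)
954 [[ 468.59 -401.14  451.73]
 [ 482.89 -302.72  483.26]
 [ 502.   -190.87  497.65]]
top 180 70 [-36.65  49.93 101.27 129.81]
top 220 791 [-35.97  49.43  29.06  86.52]
top 340 379 [-46.92 -35.34  49.75 125.56]
top 380 4287 [-51.29 -52.9   56.76 118.64]
top 420 1992 [-100.48  -46.41  -15.49   74.28]
top 460 3235 [-118.36  -21.87  -66.74   74.97]
top 500 310 [-119.86    6.98 -111.98   58.36]
(array([500.  ,  23.  ,   0.17,   1.  ]), np.float64(nan), 0)
181 [[ 487.   -203.95  474.99]
 [ 494.01 -195.68  484.97]
 [ 502.11 -192.76  490.35]]
  return _methods._mean(a, axis=axis, dtype=dtype,
  ret = ret.dtype.type(ret / rcount)
```

Request:
drive_tool([
  {"offset": [-28, -4.75, -0.8], "spin": 0, "jaw": 20},
  {"offset": [-28, -4.75, -0.8], "spin": 0, "jaw": 20},
  {"offset": [-28, -4.75, -0.8], "spin": 0, "jaw": 20},
  {"offset": [-28, -4.75, -0.8], "spin": 0, "jaw": 20},
  {"offset": [-28, -4.75, -0.8], "spin": 0, "jaw": 20},
  {"offset": [0, 0, 0], "spin": 5.8, "jaw": 20},
  {"offset": [0, 0, 0], "spin": 5.8, "jaw": 20},
  {"offset": [0, 0, 0], "spin": 5.8, "jaw": 20},
  {"offset": [0, 0, 0], "spin": 5.7, "jaw": 20},
  {"offset": [0, 0, 0], "spin": 0, "jaw": 20},
  {"offset": [5.6, 23.4, 0], "spin": 0, "jaw": 20},
  {"offset": [5.6, 23.4, 0], "spin": 0, "jaw": 20},
  {"offset": [5.6, 23.4, 0], "spin": 0, "jaw": 20},
  {"offset": [5.6, 23.4, 0], "spin": 0, "jaw": 20},
  {"offset": [5.6, 23.4, 0], "spin": 0, "jaw": 20},
  {"offset": [0, 0, 0], "spin": 0, "jaw": 20},
  {"offset": [0, 0, 0], "spin": 0, "jaw": 20},
])

```text
clock: 8.2
eef_pos: [365.8, -96.0, 198.2]
eef_rot: [-3.141, 0.001, -0.234]
wrist_force: [-0.7, 0.4, -6.2]
finger_gap: 31.2
```

```bash
python3 - <<'E'
from fit import *
s=manip.read_state(); t=s["eef_pos"]; dz=t[2]-138.4
for n in("scene","top"):
    c=cam(n,n+"_c.png"); P=cloud(c).reshape(-1,3); P=P[~np.isnan(P[:,0])]
    m=np.array([t[0],t[1],-.234,0]); p=loc(P,m); 
    k=(p[:,2]>105)&(p[:,2]<150)&(abs(p[:,1])<20)&(abs(p[:,0])<110); print(n,k.sum(), np.percentile(p[k],[1,99],axis=0))
    try:
        print(fit_rol(P[:]-[0,0,dz],np.array([t[0]-8,t[1]+2,-.234,1])))
        # pitch: top height of barrel per end
        for a,b in((-65,-35),(25,50)):
            kk=k&(p[:,0]>a)&(p[:,0]<b); 
            if kk.sum()>5: print(a,b,kk.sum(),np.percentile(p[kk][:,2],[50,95]))
    except Exception as e: print(e)
E
```

```text
scene 42 [[ 27.2    4.46 112.02]
 [ 56.46  19.19 134.79]]
(array([358.25, -92.87,  -0.22,   0.53]), np.float64(0.469739643472014), 37)
25 50 37 [124.28 130.21]
top 344 [[-92.87  -4.64 114.69]
 [ 63.07  13.6  136.65]]
(array([357.07, -96.38,  -0.24,   1.06]), np.float64(0.7929281146715716), 344)
-65 -35 153 [130.7  135.35]
25 50 16 [131.78 134.21]
```

Request:
drive_tool([
  {"offset": [23.8, 0, 0], "spin": 0, "jaw": 20},
  {"offset": [23.8, 0, 0], "spin": 0, "jaw": 20},
  {"offset": [23.8, 0, 0], "spin": 0, "jaw": 20},
  {"offset": [23.8, 0, 0], "spin": 0, "jaw": 20},
  {"offset": [23.8, 0, 0], "spin": 0, "jaw": 20},
  {"offset": [14, 0, 0], "spin": 0, "jaw": 20},
  {"offset": [10, 0, 0], "spin": 0, "jaw": 20},
  {"offset": [0, 0, 0], "spin": 0, "jaw": 20},
  {"offset": [0, 0, 0], "spin": 0, "jaw": 20},
])

```text
clock: 9.2
eef_pos: [504.7, -128.7, 198.3]
eef_rot: [-3.142, 0.001, -0.234]
wrist_force: [0.6, 0.2, -5.9]
finger_gap: 31.4
```

```bash
python3 - <<'E'
from fit import *
s=manip.read_state(); t=s["eef_pos"]; dz=t[2]-138.4; print(s["clock"],t,s["eef_rot"],s["wrist_force"])
c=cam("scene"); cv2.imwrite("pics/a1.png",cv2.resize(c["color"][130:250,290:450],(800,600),interpolation=cv2.INTER_CUBIC))
c=cam("top"); P=cloud(c).reshape(-1,3); P=P[~np.isnan(P[:,0])]
print(fit_rol(P-[0,0,dz],np.array([t[0]-8,t[1]+2,-.234,1])))
cv2.imwrite("pics/a2.png",cv2.resize(c["color"][150:270,310:470],(800,600),interpolation=cv2.INTER_CUBIC))
E
```

```text
9.2 [ 504.71 -128.74  198.35] [-3.14  0.   -0.23] [ 0.59  0.18 -5.91]
(array([ 497.19, -130.69,   -0.25,    1.66]), np.float64(0.7019420727478014), 433)
```

View pics/a1.png

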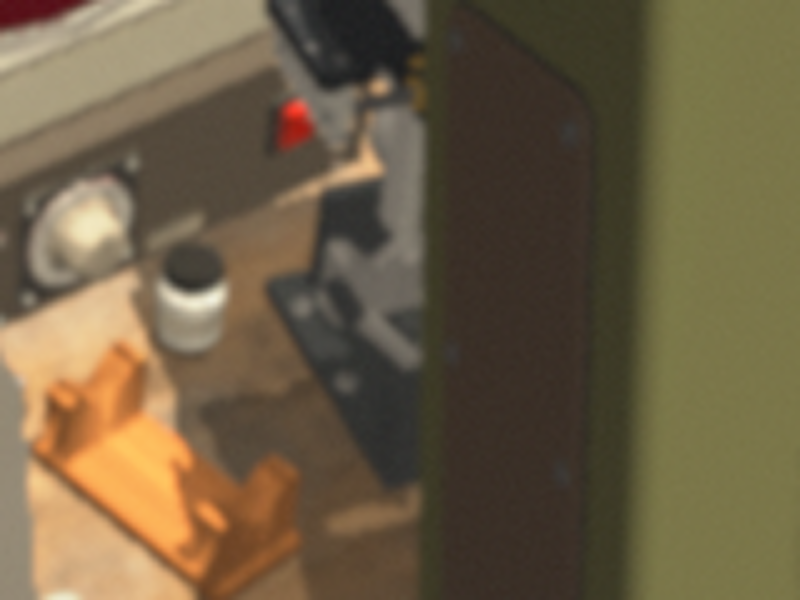

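The roller is held above the fixture and lined up, but the arm hides much of it from the scene camera. Lowering now.

Request:
drive_tool([
  {"offset": [-1, -0.3, 8], "spin": 0, "jaw": 20},
  {"offset": [0, 0, 10], "spin": 0, "jaw": 20},
  {"offset": [0, 0, 10], "spin": 0, "jaw": 20},
  {"offset": [0, 0, 10], "spin": 0, "jaw": 20},
  {"offset": [0, 0, 10], "spin": 0, "jaw": 20},
  {"offset": [0, 0, 6], "spin": 0, "jaw": 20},
  {"offset": [0, 0, 3], "spin": 0, "jaw": 20},
  {"offset": [0, 0, 0], "spin": 0, "jaw": 20},
  {"offset": [0, 0, 0], "spin": 0, "jaw": 20},
])

```text
clock: 10.2
eef_pos: [504.5, -128.7, 142.0]
eef_rot: [3.142, -0.001, -0.235]
wrist_force: [0.2, 0.4, -5.4]
finger_gap: 30.9
```

Request:
drive_tool([
  {"offset": [0, 0, 1.5], "spin": 0, "jaw": 20},
  {"offset": [0, 0, 1.5], "spin": 0, "jaw": 20},
  {"offset": [0, 0, 1.5], "spin": 0, "jaw": 20},
  {"offset": [0, 0, 1], "spin": 0, "jaw": 20},
  {"offset": [0, 0, 0], "spin": 0, "jaw": 20},
])

```text
clock: 10.7
eef_pos: [504.2, -128.7, 136.0]
eef_rot: [-3.142, 0.0, -0.235]
wrist_force: [0.9, 0.4, -5.7]
finger_gap: 31.0
```

Request:
drive_tool([
  {"offset": [0, 0, 0.6], "spin": 0, "jaw": 20},
  {"offset": [0, 0, 0.6], "spin": 0, "jaw": 20},
  {"offset": [0, 0, 0.6], "spin": 0, "jaw": 20},
  {"offset": [0, 0, 0], "spin": 0, "jaw": 20},
])

```text
clock: 11.1
eef_pos: [504.3, -128.7, 134.4]
eef_rot: [3.141, -0.0, -0.235]
wrist_force: [0.9, -0.6, -5.6]
finger_gap: 31.1
```

Request:
drive_tool([
  {"offset": [0, 0, 0.5], "spin": 0, "jaw": 20},
  {"offset": [0, 0, 0.5], "spin": 0, "jaw": 20},
  {"offset": [0, 0, 0], "spin": 0, "jaw": 20},
])

```text
clock: 11.4
eef_pos: [504.5, -128.7, 134.1]
eef_rot: [3.141, -0.001, -0.235]
wrist_force: [-2.9, 0.4, 6.3]
finger_gap: 31.1
```

Request:
drive_tool([
  {"offset": [0.8, 0, 0], "spin": 0, "jaw": 20},
  {"offset": [0.8, 0, 0], "spin": 0, "jaw": 20},
  {"offset": [0.8, 0, 0], "spin": 0, "jaw": 20},
  {"offset": [0, 0, 0], "spin": 0, "jaw": 20},
])

```text
clock: 11.8
eef_pos: [505.9, -129.2, 133.8]
eef_rot: [3.141, 0.002, -0.234]
wrist_force: [-12.0, 0.6, 10.0]
finger_gap: 31.1
```

Request:
drive_tool([
  {"offset": [0.5, 0, -0.2], "spin": 0, "jaw": 20},
  {"offset": [0.5, 0, 0], "spin": 0, "jaw": 20},
  {"offset": [0, 0, 0], "spin": 0, "jaw": 20},
])

```text
clock: 12.1
eef_pos: [506.8, -129.4, 133.8]
eef_rot: [3.141, 0.003, -0.234]
wrist_force: [-10.1, 0.4, 7.4]
finger_gap: 31.0
```

Request:
drive_tool([
  {"offset": [0.6, 0, -0.1], "spin": 0, "jaw": 20},
  {"offset": [0.6, 0, 0], "spin": 0, "jaw": 20},
  {"offset": [0, 0, 0], "spin": 0, "jaw": 20},
])

```text
clock: 12.4
eef_pos: [508.1, -129.7, 133.8]
eef_rot: [3.141, 0.002, -0.234]
wrist_force: [-8.8, 0.1, 5.9]
finger_gap: 31.6
```

Request:
drive_tool([
  {"offset": [0.6, 0, 0], "spin": 0, "jaw": 20},
  {"offset": [0.6, 0, 0], "spin": 0, "jaw": 20},
  {"offset": [0, 0, 0], "spin": 0, "jaw": 20},
])

```text
clock: 12.7
eef_pos: [509.3, -130.0, 133.8]
eef_rot: [3.141, 0.002, -0.234]
wrist_force: [-9.5, 0.7, 6.2]
finger_gap: 31.0
```

Request:
drive_tool([
  {"offset": [0.5, 0, 0], "spin": 0, "jaw": 20},
  {"offset": [0.5, 0, 0], "spin": 0, "jaw": 20},
  {"offset": [0, 0, 0], "spin": 0, "jaw": 20},
])

```text
clock: 13.0
eef_pos: [509.9, -130.1, 133.8]
eef_rot: [3.141, 0.004, -0.234]
wrist_force: [-14.0, 1.0, 9.4]
finger_gap: 31.1
```

Request:
drive_tool([
  {"offset": [0.5, 0, 0], "spin": 0, "jaw": 20},
  {"offset": [0.5, 0, 0], "spin": 0, "jaw": 20},
  {"offset": [0, 0, 0], "spin": 0, "jaw": 20},
])

```text
clock: 13.3
eef_pos: [510.1, -130.2, 133.7]
eef_rot: [3.141, 0.006, -0.234]
wrist_force: [-21.3, 3.1, 14.8]
finger_gap: 31.0
```

Request:
drive_tool([
  {"offset": [0, 0, 0], "spin": 0, "jaw": 20},
  {"offset": [0, 0, 0], "spin": 0, "jaw": 20},
], force=4)

```text
clock: 13.5
eef_pos: [511.3, -130.4, 133.7]
eef_rot: [3.142, 0.002, -0.235]
wrist_force: [-5.3, 0.7, -0.0]
finger_gap: 32.0
```

Request:
drive_tool([
  {"offset": [0, 0, 0], "spin": 0, "jaw": 44},
  {"offset": [0, 0, 0], "spin": 0, "jaw": 44},
  {"offset": [0, 0, 0], "spin": 0, "jaw": 44},
  {"offset": [0, 0, 0], "spin": 0, "jaw": 44},
])

```text
clock: 13.9
eef_pos: [512.0, -130.5, 133.8]
eef_rot: [-3.142, -0.0, -0.235]
wrist_force: [0.3, 0.5, -1.3]
finger_gap: 43.7
```

Request:
drive_tool([
  {"offset": [0, 0, -5], "spin": 0, "jaw": 44},
  {"offset": [0, 0, -20], "spin": 0, "jaw": 44},
  {"offset": [0, 0, -25], "spin": 0, "jaw": 10},
  {"offset": [0, 0, -16], "spin": 0, "jaw": 10},
  {"offset": [0, 0, 0], "spin": 0, "jaw": 10},
  {"offset": [0, 0, 0], "spin": 0, "jaw": 10},
  {"offset": [-15, 0, 0], "spin": 0, "jaw": 10},
  {"offset": [-30, 0, 0], "spin": 0, "jaw": 10},
  {"offset": [-40, 0, 0], "spin": 0, "jaw": 10},
  {"offset": [-40, 0, 0], "spin": 0, "jaw": 10},
  {"offset": [-30, 0, 0], "spin": 0, "jaw": 10},
  {"offset": [0, 0, 0], "spin": 0, "jaw": 10},
])

```text
clock: 15.1
eef_pos: [358.4, -93.6, 198.6]
eef_rot: [-3.141, 0.002, -0.235]
wrist_force: [0.9, 0.0, -0.6]
finger_gap: 10.2
```

```bash
python3 - <<'E'
from fit import *
s=manip.read_state(); print(s["clock"],s["eef_pos"],s["joints"])
ims=[]
for n,fm in(("scene",(502.91,-127.49,-.233,.36)),("top",(500.83,-131.04,-.24,.51))):
    c=cam(n); ims.append(cv2.resize(c["color"][150:270,330:430],(400,480),interpolation=cv2.INTER_CUBIC))
    P=cloud(c).reshape(-1,3); P=P[~np.isnan(P[:,0])]
    r=fit_rol(P+[0,0,5],np.array([fm[0],fm[1],-.235,0])); print(n,r)
    d=r[0][:2]-fm[:2]; co,si=np.cos(fm[2]),np.sin(fm[2]); print("in fixture",d@[co,si],d@[-si,co])
    p=loc(P,fm)
    k=(abs(p[:,1])<4)&(p[:,2]>60)&(p[:,2]<80); 
    for a,b in((-58,-30),(-30,0),(0,30),(30,58)):
        kk=k&(p[:,0]>a)&(p[:,0]<b); print(a,b,kk.sum(),np.median(p[kk][:,2]) if kk.any() else'')
    k=(abs(p[:,0]+54)<22)&(p[:,1]>20)&(p[:,1]<90)&(p[:,2]>100)&(p[:,2]<170); q=p[k]; print("strap",k.sum(),np.percentile(q,[2,50,98],axis=0) if k.any() else '', q[q[:,2]>138].mean(0))
cv2.imwrite("pics/b1.png",np.hstack(ims))
E
```

```text
15.1 [358.4  -93.58 198.62] [-0.35  0.03  2.1  -0.    1.01  1.45]
scene (array([ 504.09, -129.12,   -0.22,   -0.07]), np.float64(1.319066080581921), 466)
in fixture 1.5291194933976633 -1.3140480419115872
-58 -30 0 
-30 0 0 
0 30 12 70.04553207929968
30 58 25 69.80829550975854
strap 88 [[-68.05  50.77 101.14]
 [-60.2   74.08 129.33]
 [-45.75  82.94 138.16]] [-62.49  77.67 138.76]
top (array([ 504.03, -132.24,   -0.23,    0.93]), np.float64(0.9485950128581102), 1015)
in fixture 3.3905641305643557 -0.40810047004604455
-58 -30 50 69.7847500488217
-30 0 53 69.75218707844655
0 30 52 69.99914344977782
30 58 46 70.00632578644286
strap 121 [[-66.42  49.95 102.42]
 [-56.51  72.68 131.37]
 [-46.52  82.68 136.81]] [nan nan nan]<stdin>:13: RuntimeWarning: Mean of empty slice.
  ret = um.true_divide(
```

View pics/b1.png

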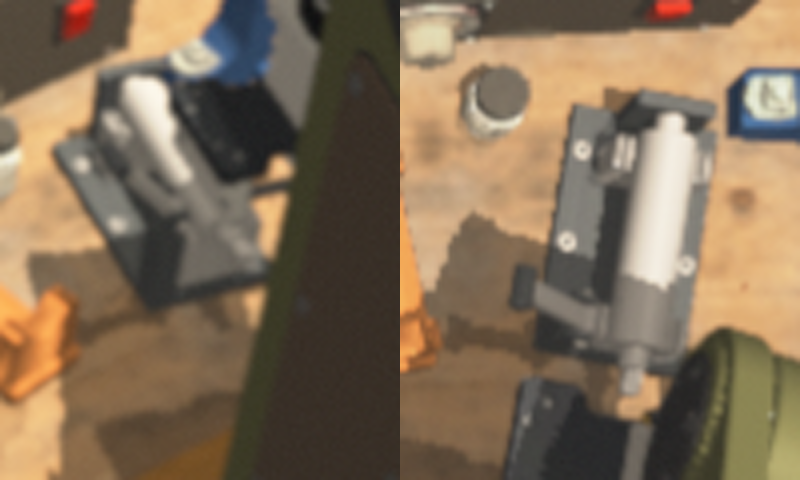

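The roller lies level in both Vs against the stop. The gripper's retreat nudged the open strap further back: its bar is now at about (524,285) in the right crop. I'll fit its angle and check the mill clearance.

```bash
python3 - <<'E'
from fit import *
def sdf(p,th):
    u=np.array([0,-np.cos(th),np.sin(th)]); q=p-[-54,34,75]
    a=q@u; b=q[:,1]*np.sin(th)+q[:,2]*np.cos(th)
    L=np.c_[q[:,0],a,b]
    bar=np.c_[q[:,0],a-70,b]
    return np.minimum(box(L,(0,35,0),(6,35,4)),cyl(bar,-11,11,6))
for n,fm in(("scene",(502.91,-127.49,-.233,.36)),("top",(500.83,-131.04,-.24,.51))):
    c=cam(n); P=cloud(c).reshape(-1,3); P=P[~np.isnan(P[:,0])]; p=loc(P,fm)
    k=(abs(p[:,0]+54)<18)&(p[:,1]>40)&(p[:,1]<95)&(p[:,2]>92)&(p[:,2]<165); q=p[k]
    r=least_squares(lambda m:sdf(q-[m[1],m[2],0],m[0]),[2.15,0,0],loss="soft_l1",x_scale=[.02,1,1]); print(n,k.sum(),r.x,np.median(abs(r.fun)))
    k=(P[:,2]>100)&(P[:,2]<480)&(P[:,1]<-170)&(P[:,1]>-260)&(P[:,0]>380)&(P[:,0]<640)
    if k.any(): print(k.sum(),np.percentile(P[k],[0,1,50,99],axis=0))
E
```

```text
scene 101 [ 2.25 -0.7  -1.25] 0.6867155355177967
824 [[ 483.19 -259.99  100.08]
 [ 485.76 -259.67  100.72]
 [ 579.66 -244.79  251.94]
 [ 639.11 -176.71  479.35]]
top 135 [ 2.25 -1.52 -1.18] 0.48176405785637044
3445 [[ 380.03 -259.99  100.15]
 [ 380.99 -259.59  104.99]
 [ 483.61 -245.25  263.82]
 [ 638.4  -181.29  474.6 ]]
```

Request:
drive_tool([
  {"offset": [0, 0, -9], "spin": -7.5, "jaw": 46},
  {"offset": [0, 0, -9], "spin": -7.5, "jaw": 46},
  {"offset": [0, 0, -9], "spin": -7.5, "jaw": 46},
  {"offset": [0, 0, -9], "spin": -7.5, "jaw": 46},
  {"offset": [0, 0, -10], "spin": -7.5, "jaw": 46},
  {"offset": [0, 0, 0], "spin": -7.5, "jaw": 46},
  {"offset": [0, 0, 0], "spin": -7.5, "jaw": 46},
  {"offset": [0, 0, 0], "spin": -7.5, "jaw": 46},
  {"offset": [0, 0, 0], "spin": -7.5, "jaw": 46},
  {"offset": [0, 0, 0], "spin": -7.5, "jaw": 46},
  {"offset": [0, 0, 0], "spin": -7.5, "jaw": 46},
  {"offset": [0, 0, 0], "spin": -7.5, "jaw": 46},
  {"offset": [0, 0, 0], "spin": 0, "jaw": 46},
  {"offset": [19.2, 23.2, 0], "spin": 0, "jaw": 46},
  {"offset": [19.2, 23.2, 0], "spin": 0, "jaw": 46},
  {"offset": [19.2, 23.2, 0], "spin": 0, "jaw": 46},
  {"offset": [19.1, 23.2, 0], "spin": 0, "jaw": 46},
  {"offset": [0, 0, 0], "spin": 0, "jaw": 46},
  {"offset": [0, 0, 0], "spin": 0, "jaw": 46},
])

```text
clock: 17.2
eef_pos: [469.4, -41.3, 244.9]
eef_rot: [-3.14, 0.0, 1.334]
wrist_force: [-0.2, 0.3, 0.4]
finger_gap: 46.1
```

Request:
drive_tool([
  {"offset": [0, -2.9, 0], "spin": 0, "jaw": 46},
  {"offset": [0, 0, 12], "spin": 0, "jaw": 46},
  {"offset": [0, 0, 0], "spin": 0, "jaw": 46},
])

```text
clock: 17.5
eef_pos: [465.5, -41.0, 232.2]
eef_rot: [-3.14, 0.0, 1.335]
wrist_force: [-0.7, -0.0, 0.5]
finger_gap: 45.8
```

```bash
python3 - <<'E'
from fit import *
ims=[]
for n in("scene","top"):
    c=cam(n); ims.append(cv2.resize(c["color"][140:260,320:420],(400,480),interpolation=cv2.INTER_CUBIC))
cv2.imwrite("pics/d1.png",np.hstack(ims)); s=manip.read_state(); print(s["eef_pos"],s["joints"])
E
```

```text
[466.08 -40.95 233.37] [-0.17  0.19  1.83  0.    1.12  0.07]
```

View pics/d1.png

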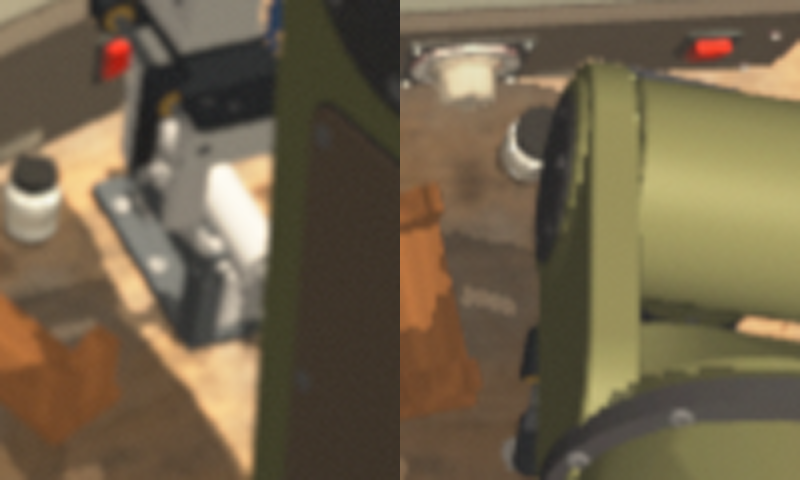

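In the scene crop the bar shows at about (165,150), between the two fingers. Descending and pinching softly.

Request:
drive_tool([
  {"offset": [0, 0, 8], "spin": 0, "jaw": 46},
  {"offset": [0, 0, 8], "spin": 0, "jaw": 46},
  {"offset": [0, 0, 8], "spin": 0, "jaw": 46},
  {"offset": [0, 0, 1], "spin": 0, "jaw": 46},
  {"offset": [0, 0, 0], "spin": 0, "jaw": 10},
  {"offset": [0, 0, 0], "spin": 0, "jaw": 10},
  {"offset": [0, 0, 0], "spin": 0, "jaw": 10},
  {"offset": [0, 0, 0], "spin": 0, "jaw": 10},
  {"offset": [0, 0, 0], "spin": 0, "jaw": 10},
], force=6)

```text
clock: 18.5
eef_pos: [467.0, -41.0, 209.1]
eef_rot: [3.139, 0.0, 1.336]
wrist_force: [5.2, -2.6, -1.8]
finger_gap: 22.0
```

Request:
drive_tool([
  {"offset": [0, 0.6, 0], "spin": 0, "jaw": 10},
  {"offset": [0, 0, 0], "spin": 0, "jaw": 10},
  {"offset": [-4.4, 0, -3.2], "spin": 0, "jaw": 10},
  {"offset": [-4.2, 0, -2.8], "spin": 0, "jaw": 10},
  {"offset": [-4.8, 0, -2.5], "spin": 0, "jaw": 10},
  {"offset": [-4.6, 0, -2.1], "spin": 0, "jaw": 10},
  {"offset": [-5, 0, -1.8], "spin": 0, "jaw": 10},
  {"offset": [-5, 0, -1.3], "spin": 0, "jaw": 10},
  {"offset": [0, 0, 0], "spin": 0, "jaw": 10},
], force=15)

```text
clock: 19.4
eef_pos: [460.8, -68.7, 222.9]
eef_rot: [3.14, -0.0, 1.335]
wrist_force: [5.6, -0.2, -0.3]
finger_gap: 21.5
```

Request:
drive_tool([
  {"offset": [-5.2, 0.5, -1], "spin": 0, "jaw": 10},
  {"offset": [-5.2, 0, -0.6], "spin": 0, "jaw": 10},
  {"offset": [-5.3, 0, -0.2], "spin": 0, "jaw": 10},
  {"offset": [-5.2, 0, 0.2], "spin": 0, "jaw": 10},
  {"offset": [-5.2, 0, 0.6], "spin": 0, "jaw": 10},
  {"offset": [-5.2, 0, 0.9], "spin": 0, "jaw": 10},
  {"offset": [-5.1, 0, 1.3], "spin": 0, "jaw": 10},
  {"offset": [-4.9, 0, 1.8], "spin": 0, "jaw": 10},
  {"offset": [-4.8, 0, 2.1], "spin": 0, "jaw": 10},
  {"offset": [-4.7, 0, 2.4], "spin": 0, "jaw": 10},
  {"offset": [0, 0, 0], "spin": 0, "jaw": 10},
])

```text
clock: 20.5
eef_pos: [449.4, -118.8, 215.1]
eef_rot: [3.14, 0.001, 1.335]
wrist_force: [6.1, -2.5, 4.0]
finger_gap: 21.9
```

Request:
drive_tool([
  {"offset": [-4.5, 0.4, 2.8], "spin": 0, "jaw": 10},
  {"offset": [-4.2, 0, 3.1], "spin": 0, "jaw": 10},
  {"offset": [-4, 0, 3.4], "spin": 0, "jaw": 10},
  {"offset": [-3.7, 0, 3.7], "spin": 0, "jaw": 10},
  {"offset": [-3.4, 0, 4], "spin": 0, "jaw": 10},
  {"offset": [-3.2, 0, 4.2], "spin": 0, "jaw": 10},
  {"offset": [-2.8, 0, 4.4], "spin": 0, "jaw": 10},
  {"offset": [-2.5, 0, 4.7], "spin": 0, "jaw": 10},
  {"offset": [0, 0, 0], "spin": 0, "jaw": 10},
])

```text
clock: 21.4
eef_pos: [443.2, -146.3, 184.5]
eef_rot: [3.14, 0.001, 1.335]
wrist_force: [6.7, -5.2, 1.5]
finger_gap: 21.8
```

Request:
drive_tool([
  {"offset": [-2, 0.3, 4.9], "spin": 0, "jaw": 10},
  {"offset": [-1.8, 0, 4.9], "spin": 0, "jaw": 10},
  {"offset": [-1.3, 0, 5], "spin": 0, "jaw": 10},
  {"offset": [-1, 0, 5], "spin": 0, "jaw": 10},
  {"offset": [-0.5, 0, 3.5], "spin": 0, "jaw": 10},
  {"offset": [-0.2, 0, 2], "spin": 0, "jaw": 10},
  {"offset": [0, 0, 0], "spin": 0, "jaw": 10},
])

```text
clock: 22.1
eef_pos: [441.8, -152.7, 159.2]
eef_rot: [3.14, 0.001, 1.336]
wrist_force: [6.2, -4.5, 0.4]
finger_gap: 21.6
```

Request:
drive_tool([
  {"offset": [0, 0.6, 1.5], "spin": 0, "jaw": 10},
  {"offset": [0, 0, 1.2], "spin": 0, "jaw": 10},
  {"offset": [0, 0, 0.8], "spin": 0, "jaw": 10},
  {"offset": [0, 0, 0], "spin": 0, "jaw": 10},
])

```text
clock: 22.5
eef_pos: [442.0, -152.8, 155.6]
eef_rot: [-3.141, 0.001, 1.336]
wrist_force: [2.5, -5.2, 0.6]
finger_gap: 21.4
```

Request:
drive_tool([
  {"offset": [-0.8, 0, 0.5], "spin": 0, "jaw": 10},
  {"offset": [0, 0, 0.5], "spin": 0, "jaw": 10},
  {"offset": [0, 0, 0], "spin": 0, "jaw": 10},
])

```text
clock: 22.8
eef_pos: [441.9, -153.0, 154.6]
eef_rot: [-3.141, 0.0, 1.336]
wrist_force: [4.3, -1.3, 0.2]
finger_gap: 21.5
```

Request:
drive_tool([
  {"offset": [0, 0, 0], "spin": 0, "jaw": 40},
  {"offset": [0, 0, 0], "spin": 0, "jaw": 40},
  {"offset": [0, 0, 0], "spin": 0, "jaw": 40},
  {"offset": [0, 0, 0], "spin": 0, "jaw": 40},
  {"offset": [0, 0, -8], "spin": 0, "jaw": 40},
  {"offset": [0, 0, -15], "spin": 0, "jaw": 40},
  {"offset": [0, 0, -20], "spin": 0, "jaw": 40},
  {"offset": [0, -10, -5], "spin": 0, "jaw": 40},
  {"offset": [0, -25, 0], "spin": 0, "jaw": 40},
  {"offset": [0, -30, 0], "spin": 0, "jaw": 40},
  {"offset": [0, -30, 0], "spin": 0, "jaw": 40},
  {"offset": [0, -10, 0], "spin": 0, "jaw": 40},
  {"offset": [0, 0, 0], "spin": 0, "jaw": 40},
])

```text
clock: 24.1
eef_pos: [339.2, -128.3, 202.9]
eef_rot: [3.141, 0.0, 1.335]
wrist_force: [0.6, -0.3, 0.6]
finger_gap: 39.9
```

```bash
python3 - <<'E'
from fit import *
ims=[]
s=manip.read_state(); print(s["clock"],s["eef_pos"],s["wrist_force"])
for n,fm in(("scene",(502.91,-127.49,-.233,.36)),("top",(500.83,-131.04,-.24,.51))):
    c=cam(n); ims.append(cv2.resize(c["color"][150:270,330:430],(400,480),interpolation=cv2.INTER_CUBIC))
    P=cloud(c).reshape(-1,3); P=P[~np.isnan(P[:,0])]; p=loc(P,fm)
    k=(abs(p[:,0]+54)<4)&(abs(p[:,1])<45)&(p[:,2]>62)&(p[:,2]<130)
    for a in range(-42,42,12):
        kk=k&(p[:,1]>a)&(p[:,1]<a+12); print(n,a+6,kk.sum(),np.median(p[kk][:,2]) if kk.any() else '')
    k=(abs(p[:,1])<4)&(p[:,2]>60)&(p[:,2]<80); 
    for a,b in((-30,0),(0,30),(30,58)):
        kk=k&(p[:,0]>a)&(p[:,0]<b); print("roller z",a,b,kk.sum(),np.median(p[kk][:,2]) if kk.any() else'')
    print(fit_rol(P+[0,0,5],np.array([fm[0],fm[1],-.235,0])))
cv2.imwrite("pics/e1.png",np.hstack(ims))
E
```

```text
24.1 [ 339.23 -128.27  202.92] [ 0.55 -0.28  0.56]
scene -36 10 77.869341359331
scene -24 15 78.06922486491264
scene -12 13 77.77503558661256
scene 0 15 78.48969733227575
scene 12 21 78.06338318012938
scene 24 10 79.30262733039335
scene 36 11 79.16517103071882
roller z -30 0 29 70.64986889248766
roller z 0 30 29 69.87987295027139
roller z 30 58 24 70.08807823156178
(array([ 503.63, -128.83,   -0.23,   -0.2 ]), np.float64(1.473007431327657), 669)
top -36 17 79.72204948098776
top -24 23 78.57493063910405
top -12 24 78.87578061055983
top 0 21 79.0543482194234
top 12 22 79.20475247602599
top 24 23 78.90102402638486
top 36 21 79.77123001051595
roller z -30 0 53 69.95504605587178
roller z 0 30 50 69.8767735520629
roller z 30 58 49 69.75457042616476
(array([ 503.93, -132.3 ,   -0.23,    0.57]), np.float64(1.1195189189807593), 997)
```

View pics/e1.png

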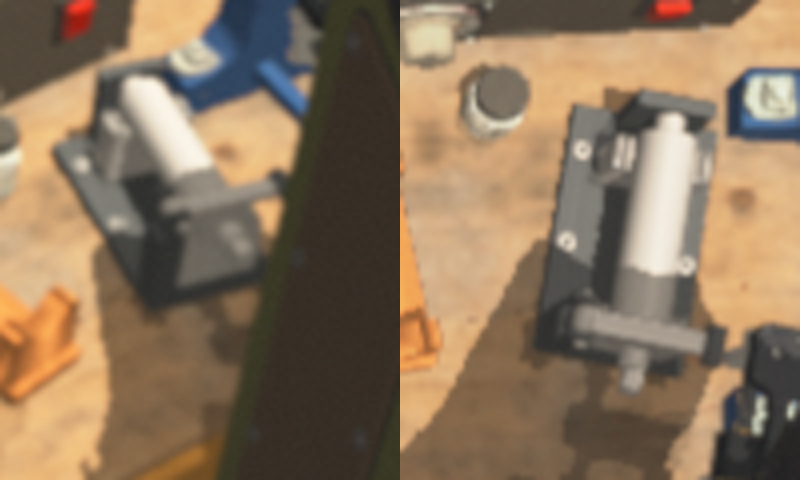

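The strap lies level across the roller (top at about 79 mm, as expected), the plain end is at the stop, and the gripper is clear with no force on the wrist. Handing in.

```bash
python3 -c "
from cell import manip
print(manip.sign_off())"
```

```text
the job is handed in; nothing more can be done
None
```

The roller is lying in both V-blocks with its plain end against the stop and its square end pointing away. The strap is swung over and resting on it. I handed the job in at about 24 s with no verdict reported.

**Seating:** I lowered the roller until it touched the Vs, then slid it forward with about 10 N of push. At the stop the force rose to about 21 N, and when I eased the grip the fingers slid forward along the roller, which confirmed the contact. Only after letting go and backing off did I pinch the strap bar and swing it down.

**Last checks:**
- **Roller:** it reads level, with its top at about 70 mm all along and 71 mm nominal, which is within the calibration.
- **Strap:** it reads level, with its top at about 78–79 mm against 79 mm expected. The wrist force was zero and the gripper was clear.

**What disagreed:**
- **Roller position:** the camera fit put the roller 1.5–3.4 mm further towards the stop than the nominal seat. I trusted the contact forces instead, because the stop sits right beside the roller end and probably skews that fit.
- **Strap nudged:** while I was releasing and backing off, the gripper apparently pushed the open strap further back, from about 1.85 to 2.25 rad. That is still inside its range, and I took it from there.

**Bystanders:** I touched no bystander that I know of. The flux jar looks unmoved in the last pictures; I did not check the other jar, the loupe or the tweezers at the end.

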